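# Start up the rotary stage

### The arm

A 6-joint arm with a two-finger parallel gripper is mounted at the origin on the work surface. World frame = base frame: x ahead of the robot, y to its left, z up, the work surface at z = 0. Lengths are in m, angles in rad, forces in N, time in s.
With the tool pointing down it reaches from about 0.35 to 0.775 m from the base axis. Payload 7.3 kg.
Tool frame: the origin (TCP) lies on the front face of the gripper's body, between the roots of the fingers; the fingertips stand 66 mm ahead of it and the grasp point (between the pads) lies 47 mm ahead of it; z points along the fingers, y is the direction in which the jaws open and shut (so a half turn about z gives the same grasp; the last joint's range is limited). The gripper opens to 92 mm and grips with 3 to 60 N. Pads are 19 mm wide; open, the fingers measure 130 mm over their backs; the gripper's body (75 mm by 190 mm) begins 47 mm behind the grasp point.
Start: joints at [1.018, 0.342, 1.524, -0, 1.275, -0.146], TCP at [0.208, 0.482, 0.292] pointing down, gripper open.
Joint ranges: [-2.53, 2.53], [-0.77, 2.02], [0.04, 2.7], [-1, 4.14], [0.28, 2.66], [-3.11, 3.11]. Speed limits (rad/s): [2.57, 2.57, 3.14, 3.14, 3.14, 3.14].

### API

Orientations are given as [roll, pitch, yaw] about the fixed x, y, z axes, in that order (R = Rz(yaw) Ry(pitch) Rx(roll)).
In Python, from cell import observe, read_camera, hand_in, search_frame, tip_of gives the robot as it stands. The module is installed in compiled form; this text tells all that it offers.
- The arm moves only by the tool apply_moves, never from a script. Its argument "motion" is a list of rows, each an object with "offset": the shift along the tool's x, y, z in mm, a list of three; "rotation": the turn, a rotation vector about the tool's x, y, z in rad, a list of three. In form: [{"offset": [x, y, z], "rotation": [rx, ry, rz]}, ...]. A call has 1 to 12 rows; each row shifts and turns the pose as measured when the row begins, along the tool's axes as they then stand; what a row does not reach is not made up. A row lasts 1/12 s, in which the tool goes at most 41.7 mm and 7.16 degrees, less where a joint would pass 70% of its speed; a pose out of reach is approached as far as the arm can. A call with a gripper value outside its range is refused whole. "grip" is the closure, from 0 (fully open) to 1 (shut), set as the call begins (left out, the last holds). The fingers move at their own pace and stop on an object; "grip_force" is the grip in N (left out, the last holds). Time passes only in rows, so rows that do not move let the fingers close. It gives the time, the measured TCP pose, the force and the opening at its end, in the units of the state.
- observe(): the state, without advancing time (a new reading comes with each control period).
- read_camera(name): name is "scene" or "top" or "wrist"; returns a dict with "img" (420x560x3 uint8, red, green, blue), "camera_matrix" (3x3 intrinsics, pixels), "R" (3x3) and "t" (3): a world point X has camera coordinates R X + t; the wrist camera has in their place "tool_from_camera" (4x4, takes a point from camera to tool coordinates, whose origin is the TCP and whose axes are the flange's). Camera axes: x right, y down, z forward; pixel columns grow to the right and rows downward; lengths in m; the calibration is good to about 2 mm. A picture is of the moment at which its call begins: read the wrist's pose just before it. There is no depth.
- hand_in(): hands the job in, once; it reports no verdict.
Trained networks look in a picture, given as the dict that the camera call returned (one of the last four; its "shot" number tells which), for a name from the list of things; names that differ only in an ending like _2 or _b are one class to them, and where a whole thing is asked for, a point or a joint stands for the part that bears it (a point fixed in the world has none). Each returns a list of dicts, best first, with "score" (0 to 1); they miss things now and then, are a little off and sometimes report something else, mostly with a low value. They report only what shows in the picture. A call takes as long as a camera call.
- search_frame(query, picture): "location" ([x, y, z] in m, in world coordinates, good to about 4 mm: the middle of the surface that is visible of it).
- tip_of(query, picture): "location" ([x, y, z] in m, in world coordinates, good to about 4 mm: a listed point, or the origin of a listed thing).
The state is a dict: "time": time; "qpos": joint angles; "qvel": joint speeds; "joint_efforts": joint torques, N m; "tool_pos": TCP position; "tool_rot": TCP orientation; "contact_force": force on the tool from outside, world axes, zero at the start; "torque": the same for the moment, N m; "opening": finger opening in m.
Only numpy, scipy, OpenCV 4.12 (cv2) and the standard library are available. Lean on these libraries where they do the work, as an engineer would, in place of code of your own. Each camera call takes 0.05 s, during which the arm holds its last target.

### The job

Start up the rotary stage by pressing three of its controls with a fingertip, in this order: press down the raised half of the rocker on the power supply until it lies level, then push the tall round plunger on the control deck fully down so that it stays in, then press the long bar key fully down, keep it down for a moment and let it come back up. Never press the square key, and do not pick up or disturb any of the loose things around.

Things in the scene. Friction and masses are not known exactly. Their poses are not given: they have to be found in the camera images.
- psu: Power supply, fixed: grey box 180 x 120 x 60 mm, long side along its x axis; origin at the centre of its underside on the table, z up. On its flat top, centred 35 mm from the origin towards -x, is a black paddle rocker (60 mm along x, 30 mm wide) in a dark frame 76 x 42 mm that stands 3 mm above the box top. A brass spacer ring stands loose on the top near its +x end. The supply may stand on either side of the control deck, turned by up to 0.35 rad either way.
- rocker (a joint): Angle of the rocker in rad: 0 = off, 0.3 = on (stop). It is V-shaped with two 30 mm long halves hinged in the middle (hinge along the supply's y axis, 68 mm above the table). Off: the half on the supply's -x side lies level, the +x half rises at 0.3 rad, its end about 9 mm higher. Pressing the +x half down until it is level (surface 68 mm above the table) switches on; the other half then rises. Friction only, about 2 to 4 N at the pad; it stays where it is left.
- rocker_pad (a point): Point on the top surface of the rocker's +x half, on its middle line, 19 mm from the hinge: the place to press. Off: about 73.6 mm above the table; on: 68 mm. It moves with the rocker; its axes are those of the supply when off, tilting about y with the joint angle.
- deck: Control deck, fixed: flat light-grey box 160 (x) x 220 (y) x 40 mm; origin at the centre of its underside on the table, z up. Along a line 25 mm from its centre towards -x sit three control modules, 70 mm apart along y, in any order: round plunger, bar key, square key. Each has a steel base plate 72 x 54 x 4 mm on the deck. All three are black. A loose lens cap lies on the deck behind them (+x side).
- plunger (a joint): Travel of the round plunger in m: about 0 = up, 0.010 = fully down (stop). Friction only, about 3 N; it stays where it is left.
- plunger_top (a point): Centre of the flat top of the plunger's round head (32 mm diameter, 12 mm thick, on a steel stem), the tallest of the three controls. Up: 70 mm above the table; fully down: 60 mm. It moves with the plunger.
- bar (a joint): Travel of the long bar key in m: 0 = up, 0.006 = fully down (stop). A spring returns it: about 1.5 N to start it, 5 N fully down.
- bar_top (a point): Centre of the top of the long bar key (60 mm along the deck's x, 22 mm wide, 14 mm thick). Up: 58 mm above the table; fully down: 52 mm. It moves with the key; z up.
- square (a joint): Travel of the square key in m: 0 = up, 0.006 = fully down; same spring as the bar key. Not to be pressed.
- square_top (a point): Centre of the top of the square key (28 x 28 mm, 14 mm thick), 58 mm above the table. Not to be pressed.
- lens_cap: Loose grey lens cap, disc 42 mm diameter, 11 mm high, lying on the deck behind the controls; origin at the centre of its underside. Bystander.
- spacer: Loose brass ring, 32 mm outer diameter, 16 mm high, on the power supply behind the rocker; origin at the centre of its underside. Bystander.
- post: Loose steel post, 21 mm diameter on a 32 mm foot, 70 mm tall, standing between power supply and deck; origin at the centre of its underside. Bystander.
- clamp_fork: Loose dark steel clamp fork, about 85 x 30 x 18 mm, flat on the table between and beyond the two boxes; origin on its underside. Bystander.
- screw_tray: Loose white open tray 70 x 100 x 22 mm beyond the boxes; origin at the centre of its underside. Bystander.
- tape_roll: Loose yellow roll of tape, 90 mm diameter, 22 mm high, beyond the boxes; origin at the centre of its underside. Bystander.
- lens_mount: Loose black lens mount with a glass lens, foot 40 x 60 mm, 85 mm tall, to the left (+y); origin at the centre of its underside. Bystander.
- driver: Loose screwdriver lying on the table to the right (-y), along its x; origin on its underside. Bystander.

How it is judged:
By the outcome, as a careful person would: the job done as asked, in the order asked, and still so for the second after the job is handed in, with the robot touching nothing.
It also fails if it takes over 45 s, if anything falls off the work surface, if the arm or the gripper's body presses on something with over 40 N, if the wrist force passes 120 N, or if a joint passes its speed limit or range.

## Working session

There is one attempt and no reset: what is moved stays moved. The work goes in short steps, Python scripts to look and compute and a tool call to move; the robot and the scene stay as the last step left them, time stands still between calls to the robot, and variables do not carry over. Pictures are saved under pics/ and viewed, and the job is handed in when it is done.

Besides the shell and the picture viewer there is one more tool, called after "Emit:" by a JSON object that holds its "method" and its "body", one argument or row to a line. apply_moves: Moves the arm, as the interface text tells. Its arguments: {"type":"object","properties":{"motion":{"type":"array"},"grip":{"type":"number"},"grip_force":{"type":"number"}},"required":["motion"]}

```bash
mkdir -p pics; python3 - <<'E'
from cell import *
import cv2
s=observe(); print({k:s[k] for k in s})
for n in ["top","scene"]:
    p=read_camera(n); cv2.imwrite(f"pics/{n}1.png",p["img"][:,:,::-1])
    print(n,p["camera_matrix"].tolist(),p["R"].tolist(),p["t"].tolist())
    for q in ["psu","deck","rocker_pad","plunger_top","bar_top","square_top","post","spacer","lens_cap","lens_mount"]:
        print(q,[( [round(float(v),4) for v in r["location"]],round(float(r["score"]),2)) for r in tip_of(q,p)[:2]])
E
```

```text
{'time': 0.0, 'qpos': array([ 1.01799777e+00,  3.42738748e-01,  1.52502628e+00, -1.74848544e-05,
        1.27536873e+00, -1.46008507e-01]), 'qvel': array([-0.00198962,  0.00080618, -0.0002279 ,  0.00160843,  0.0006176 ,
       -0.00019313]), 'joint_efforts': array([ 1.46660997e-03, -4.31223929e+01, -2.44227755e+01,  7.19343452e-02,
        5.56252396e-02, -1.28746851e-04]), 'tool_pos': array([0.20754994, 0.48190224, 0.29153332]), 'tool_rot': array([-3.14006551e+00, -2.07674472e-04,  2.73480755e+00]), 'contact_force': array([-0.04227778,  0.66519127,  0.31086088]), 'torque': array([ 0.01065751, -0.04514621,  0.01253483]), 'opening': 0.0917306681131309}
top [[474.21466548732053, 0.0, 275.1503067671689], [0.0, 474.21466548732053, 209.17246167088757], [0.0, 0.0, 1.0]] [[-0.02927166064880693, -0.9995672476532008, 0.00291329742142364], [-0.9779516500512526, 0.028035520570915316, -0.2069410054782529], [0.2067697754626957, -0.008906570907053586, -0.9783490854239012]] [-0.010931520143670685, 0.612604626306373, 1.396197304480367]
psu [([0.5344, 0.1925, -0.005], 0.68)]
deck [([0.5525, -0.2254, 
[... 717 characters left out ...]
 [-0.4470835176489315, -0.6450698033512834, -0.6196783658084201]] [0.5206359330018628, -0.16761797438541343, 1.350187087502014]
psu [([0.5306, 0.1933, -0.005], 0.93), ([0.7722, -0.1886, 0.0002], 0.53)]
deck [([0.5526, -0.2257, 0.0001], 0.94), ([0.682, 0.0011, -0.0023], 0.67)]
rocker_pad [([0.5153, 0.1904, 0.0739], 0.79)]
plunger_top [([0.5167, -0.2888, 0.0682], 0.38)]
bar_top [([0.5225, -0.2224, 0.0574], 0.52)]
square_top [([0.5369, -0.1478, 0.0666], 0.52)]
post [([0.4882, -0.0113, -0.0012], 0.53)]
spacer [([0.5883, 0.2, 0.0592], 0.58)]
lens_cap [([0.775, 0.1534, 0.003], 0.64), ([0.5924, -0.2909, 0.0394], 0.47)]
lens_mount [([0.5582, 0.4614, 0.0027], 0.84), ([0.4267, -0.5095, 0.0036], 0.35)]
```

View pics/top1.png

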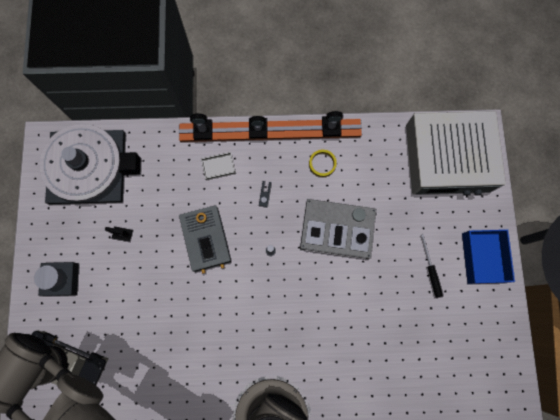

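View pics/scene1.png

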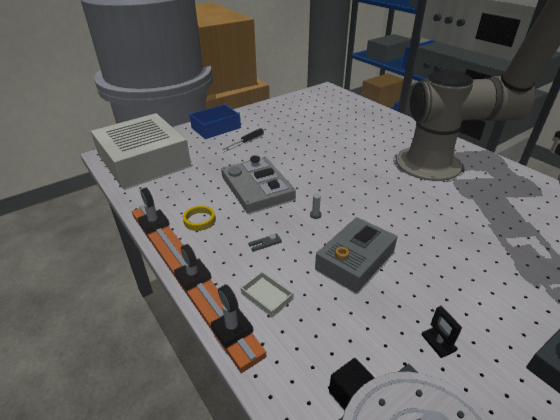

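The plunger is right-most (361,238), the bar is in the middle (338,236) and the square key is on the left (316,232). The PSU sits at (207,238) with its ring at the far end. I'll close the gripper and align it with the PSU, then look with the wrist camera.

Emit:
{"method": "apply_moves", "body": {
  "motion": [
    {"offset":[0,0,0],"rotation":[0,0,-0.11]},
    {"offset":[0,0,0],"rotation":[0,0,-0.11]},
    {"offset":[0,0,0],"rotation":[0,0,-0.11]},
    {"offset":[0,0,0],"rotation":[0,0,-0.11]},
    {"offset":[0,0,0],"rotation":[0,0,-0.11]},
    {"offset":[0,0,0],"rotation":[0,0,-0.11]}
  ],
  "grip": 1,
  "grip_force": 30
}}

```text
time: 1.6
tool_pos: [0.2077, 0.4822, 0.2923]
tool_rot: [3.141, 0.0, -2.862]
contact_force: [0.1, 0.2, -0.4]
opening: 0.0565
```

```bash
cat > h.py <<'E'
from cell import *
import numpy as np, cv2
from scipy.spatial.transform import Rotation as Ro
def st():
    s=observe(); R=Ro.from_euler('xyz',s["tool_rot"]).as_matrix()
    return s,R,np.array(s["tool_pos"])
def to(x,y,z,yaw=None):
    "offset mm and rotvec to bring TCP to (x,y,z), pointing down with yaw"
    s,R,p=st()
    print("t",round(s["time"],2),"pos",p.round(4),"rot",np.round(s["tool_rot"],3),"F",np.round(s["contact_force"],1),"open",round(s["opening"],4))
    d=R.T@(np.array([x,y,z])-p)*1000
    print("offset mm",d.round(1),"len",np.linalg.norm(d).round(1))
    if yaw is not None: print("rotvec",Ro.from_matrix(R.T@Ro.from_euler('xyz',[np.pi,0,yaw]).as_matrix()).as_rotvec().round(4))
E
python3 -c "
from h import *
to(0.46,0.175,0.29,np.pi+0.24)
p=read_camera('wrist');print(p['tool_from_camera'].round(3),p['camera_matrix'])"
```

```text
t 1.6 pos [0.2077 0.4822 0.2923] rot [ 3.141  0.    -2.862] F [ 0.1  0.2 -0.4] open 0.0565
offset mm [-157.6 -365.     2.2] len 397.5
rotvec [0.0001 0.     0.0401]
[[-0.001 -0.963 -0.27   0.072]
 [ 1.    -0.001  0.001  0.   ]
 [-0.001 -0.27   0.963 -0.093]
 [ 0.     0.     0.     1.   ]] [[340.28071856   0.         276.76793829]
 [  0.         340.28071856 209.84359736]
 [  0.           0.           1.        ]]
```

Emit:
{"method": "apply_moves", "body": {
  "motion": [
    {"offset":[-17,-37,0],"rotation":[0,0,0]},
    {"offset":[-17,-37,0],"rotation":[0,0,0]},
    {"offset":[-17,-37,0],"rotation":[0,0,0]},
    {"offset":[-17,-37,0],"rotation":[0,0,0]},
    {"offset":[-17,-37,0],"rotation":[0,0,0]},
    {"offset":[-17,-37,0],"rotation":[0,0,0]},
    {"offset":[-17,-37,0],"rotation":[0,0,0]},
    {"offset":[-17,-37,0],"rotation":[0,0,0]},
    {"offset":[-17,-37,0],"rotation":[0,0,0]},
    {"offset":[-17,-37,0],"rotation":[0,0,0]},
    {"offset":[0,0,0],"rotation":[0,0,0]}
  ]
}}

```text
time: 2.57
tool_pos: [0.4798, 0.1653, 0.2921]
tool_rot: [3.14, 0.005, -2.875]
contact_force: [-0.7, -0.1, -0.3]
opening: 0.0004
```

```bash
cat >> h.py <<'E'
def wrist(name):
    s,R,p=st(); pic=read_camera("wrist"); T=pic["tool_from_camera"]
    W=np.eye(4); W[:3,:3]=R; W[:3,3]=p
    C=W@T   # world from camera
    np.savez(f"pics/{name}.npz",C=C,K=pic["camera_matrix"])
    cv2.imwrite(f"pics/{name}.png",pic["img"][:,:,::-1])
    return pic,C
def px(name,u,v,z):
    d=np.load(f"pics/{name}.npz"); r=d["C"][:3,:3]@np.linalg.inv(d["K"])@[u,v,1]; o=d["C"][:3,3]
    return o+r*(z-o[2])/r[2]
def proj(name,P):
    d=np.load(f"pics/{name}.npz"); Ci=np.linalg.inv(d["C"]); c=Ci[:3,:3]@P+Ci[:3,3]; q=d["K"]@c; return q[:2]/q[2]
E
python3 -c "
from h import *
to(0.514,0.188,0.29,np.pi+0.24)
p,C=wrist('w1')
for q in ['rocker_pad','psu','spacer','post']: print(q,[(r['location'].round(4) if hasattr(r['location'],'round') else r['location'],r['score']) for r in tip_of(q,p)[:2]])"
```

```text
t 2.57 pos [0.4798 0.1653 0.2921] rot [ 3.14   0.005 -2.875] F [-0.7 -0.1 -0.3] open 0.0004
offset mm [-39.   12.9   2.3] len 41.1
rotvec [0.0018 0.0054 0.0266]
rocker_pad [([0.5127, 0.1856, 0.0713], 0.66)]
psu [([0.5315, 0.1897, -0.0041], 0.81)]
spacer []
post [([0.4933, -0.0115, -0.0007], 0.88)]
```

View pics/w1.png

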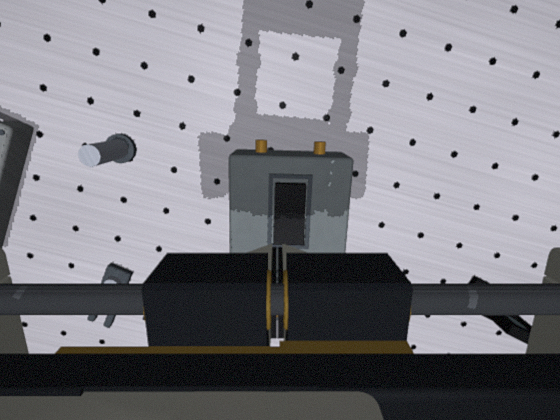

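```bash
python3 -c "
from h import *
s,R,p=st()
for zz in (47,66): print(zz,proj('w1',p+R@[0,0,zz/1000]), proj('w1',p+R@[.0095,.019,zz/1000]))
im=cv2.imread('pics/w1.png')[130:270,190:400]; cv2.imwrite('pics/w1z.png',cv2.resize(cv2.convertScaleAbs(im,alpha=1.6),None,fx=3.8,fy=3.8,interpolation=cv2.INTER_CUBIC))"
```

```text
47 [291.97448482 274.30771367] [335.03260052 254.38502841]
66 [290.41979179 257.13910039] [328.78573134 239.10386299]
```

View pics/w1z.png

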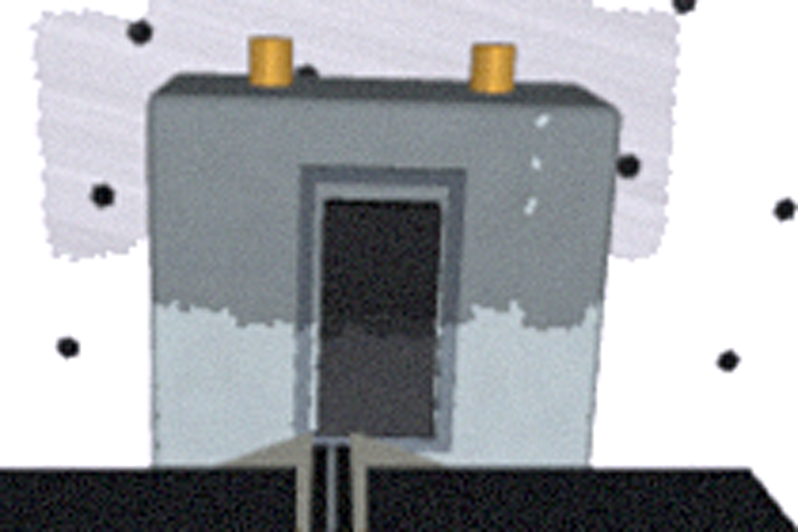

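```bash
python3 -c "
from h import *
to(0.514,0.188,0.29,np.pi+0.24)
wrist('w2')
s,R,p=st()
for zz in (47,66): print(zz,proj('w2',p+R@[0,0,zz/1000]), proj('w2',p+R@[.0095,.019,zz/1000]))
im=cv2.imread('pics/w2.png')[130:270,190:400]; cv2.imwrite('pics/w2z.png',cv2.resize(cv2.convertScaleAbs(im,alpha=1.6),None,fx=3.8,fy=3.8,interpolation=cv2.INTER_CUBIC))"
```

```text
t 2.82 pos [0.475  0.1713 0.2922] rot [ 3.137e+00  3.000e-03 -2.866e+00] F [-0.  -0.7  0.2] open 0.0002
offset mm [-42.1   5.4   2.3] len 42.5
rotvec [0.0048 0.003  0.0353]
47 [276.38554813 280.68439752] [319.0585126  261.21221459]
66 [276.37229043 263.01479819] [314.44293461 245.37698037]
```

View pics/w2z.png

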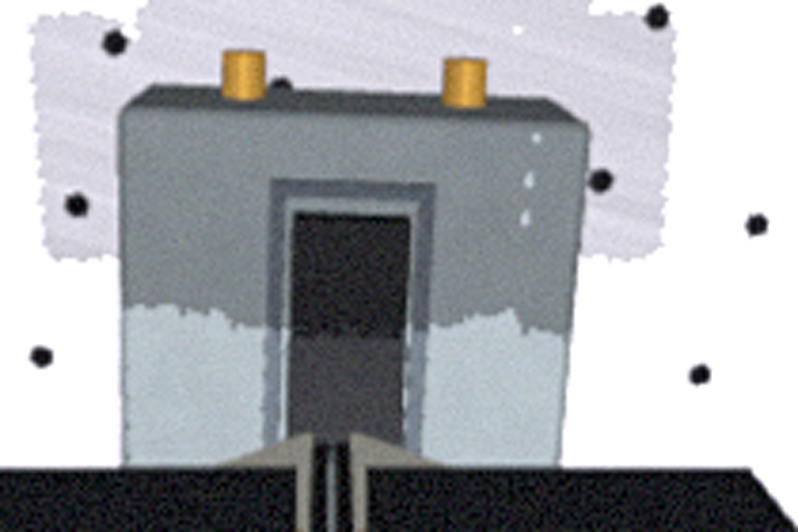

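```bash
python3 -c "
from h import *
f=lambda a,b,z:px('w2',190+a/3.8,130+b/3.8,z)
for n,a,b,z in [('boxL',122,120,.06),('boxR',587,130,.06),('frL',272,182,.063),('frR',435,185,.063),('padL',292,213,.068),('padR',411,216,.068)]: print(n,f(a,b,z).round(4))
def yaw(A,B): d=(B-A); return np.arctan2(-d[0],d[1]), np.linalg.norm(d)
bl,br=f(122,120,.06),f(587,130,.06); print(yaw(bl,br))
l,r=f(272,182,.063),f(435,185,.063); print(yaw(l,r))
a,b=f(292,213,.068),f(411,216,.068); print(yaw(a,b))
# side edges box
L2=f(125,465,.06); R2=f(558,465,.06); 
for A,B in((bl,L2),(br,R2)): d=B-A; print('side yaw',np.arctan2(d[1],d[0]))
y=0.25; ex=np.array([np.cos(y),np.sin(y),0])
print('pad from frame',(l+r)/2+ex*(.038+.0184),'from paddle',(a+b)/2+ex*(.030+.0184),'from box',(bl+br)/2+ex*(.055+.0184))
"
```

```text
boxL [0.4613 0.1152 0.06  ]
boxR [0.4322 0.2283 0.06  ]
frL [0.4658 0.1554 0.063 ]
frR [0.4555 0.1951 0.063 ]
padL [0.4711 0.1622 0.068 ]
padR [0.4638 0.191  0.068 ]
(np.float64(0.25194176533263657), np.float64(0.11681485472238877))
(np.float64(0.254535691342097), np.float64(0.04107413147054004))
(np.float64(0.24732965160879056), np.float64(0.029722754597221745))
side yaw 0.2391306327694397
side yaw 0.24220018367567003
pad from frame [0.51530924 0.1892163  0.063     ] from paddle [0.51436408 0.18854083 0.068     ] from box [0.51790239 0.18989151 0.06      ]
```

```bash
python3 -c "
from h import *
to(0.515,0.189,0.155,np.pi+0.245)"
```

```text
t 2.87 pos [0.475  0.1715 0.2922] rot [ 3.137e+00  3.000e-03 -2.865e+00] F [ 0.1 -1.   0. ] open 0.0005
offset mm [-42.8   5.3 137.4] len 144.0
rotvec [0.0046 0.0033 0.0313]
```

Emit:
{"method": "apply_moves", "body": {
  "motion": [
    {"offset":[-22,3,0],"rotation":[0.005,0.003,-0.03]},
    {"offset":[-21,2,0],"rotation":[0,0,0]},
    {"offset":[0,0,35],"rotation":[0,0,0]},
    {"offset":[0,0,35],"rotation":[0,0,0]},
    {"offset":[0,0,35],"rotation":[0,0,0]},
    {"offset":[0,0,20],"rotation":[0,0,0]},
    {"offset":[0,0,0],"rotation":[0,0,0]},
    {"offset":[0,0,0],"rotation":[0,0,0]}
  ]
}}

```text
time: 3.53
tool_pos: [0.5118, 0.2017, 0.1672]
tool_rot: [-3.141, 0.009, -2.818]
contact_force: [-0.2, 0.2, 0.3]
opening: 0.0005
```

```bash
python3 -c "
from h import *
to(0.515,0.189,0.148,np.pi+0.245)"
```

```text
t 3.53 pos [0.5118 0.2017 0.1672] rot [-3.141  0.009 -2.818] F [-0.2  0.2  0.3] open 0.0005
offset mm [  1.1 -13.1  19.2] len 23.3
rotvec [-0.0002  0.0092  0.0785]
```

I gave the small turn the wrong sign, so I'm correcting it.

Emit:
{"method": "apply_moves", "body": {
  "motion": [
    {"offset":[0,0,0],"rotation":[0,0.009,0.078]},
    {"offset":[0,0,0],"rotation":[0,0,0]},
    {"offset":[0,0,0],"rotation":[0,0,0]}
  ]
}}

```text
time: 3.78
tool_pos: [0.5117, 0.2043, 0.171]
tool_rot: [-3.142, 0.004, -2.893]
contact_force: [-0.9, 0.3, 0.3]
opening: 0.0005
```

```bash
python3 -c "
from h import *
to(0.515,0.189,0.150,np.pi+0.245)"
```

```text
t 3.78 pos [0.5117 0.2043 0.171 ] rot [-3.142  0.004 -2.893] F [-0.9  0.3  0.3] open 0.0005
offset mm [  0.7 -15.7  21. ] len 26.3
rotvec [-0.0001  0.0041  0.0033]
```

Emit:
{"method": "apply_moves", "body": {
  "motion": [
    {"offset":[1,-16,0],"rotation":[0,0.004,0.003]},
    {"offset":[0,0,0],"rotation":[0,0,0]},
    {"offset":[0,0,20],"rotation":[0,0,0]},
    {"offset":[0,0,0],"rotation":[0,0,0]}
  ]
}}

```text
time: 4.12
tool_pos: [0.5168, 0.1903, 0.1569]
tool_rot: [-3.142, 0.012, -2.888]
contact_force: [-1.2, 0.8, -0.4]
opening: 0.001
```

```bash
python3 -c "
from h import *
to(0.515,0.189,0.134,np.pi+0.245)"
```

```text
t 4.12 pos [0.5168 0.1903 0.1569] rot [-3.142  0.012 -2.888] F [-1.2  0.8 -0.4] open 0.001
offset mm [ 2.3 -0.8 22.9] len 23.0
rotvec [-0.      0.0121  0.0085]
```

Emit:
{"method": "apply_moves", "body": {
  "motion": [
    {"offset":[2,-1,0],"rotation":[0,0.012,0.008]},
    {"offset":[0,0,8],"rotation":[0,0,0]},
    {"offset":[0,0,6],"rotation":[0,0,0]},
    {"offset":[0,0,0],"rotation":[0,0,0]}
  ]
}}

```text
time: 4.45
tool_pos: [0.5161, 0.1901, 0.1456]
tool_rot: [3.141, 0.004, -2.894]
contact_force: [0.8, 0.4, -0.1]
opening: 0.0004
```

```bash
python3 -c "
from h import *
to(0.515,0.189,0.134,np.pi+0.245)
wrist('w3')
p=read_camera('scene'); cv2.imwrite('pics/s3.png',cv2.resize(p['img'][200:300,300:420,::-1],None,fx=5,fy=5,interpolation=cv2.INTER_CUBIC))
"
```

```text
t 4.45 pos [0.5161 0.1901 0.1456] rot [ 3.141  0.004 -2.894] F [ 0.8  0.4 -0.1] open 0.0004
offset mm [ 1.3 -0.8 11.6] len 11.7
rotvec [0.0002 0.0044 0.0023]
```

View pics/w3.png

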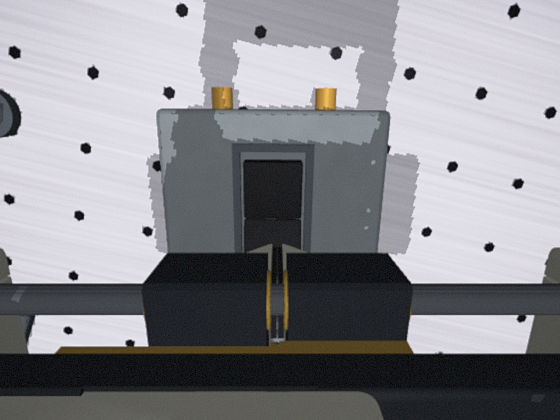

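View pics/s3.png

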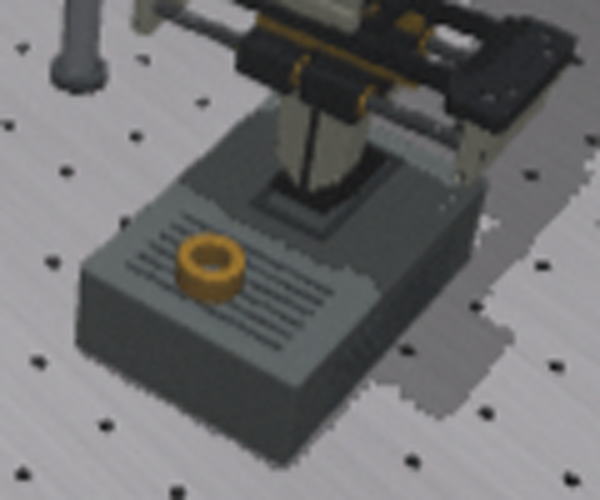

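The tip is over the rocker's raised half, past the hinge line at about (272,219), and laterally centred. Pressing.

Emit:
{"method": "apply_moves", "body": {
  "motion": [
    {"offset":[1,-1,4],"rotation":[0,0.004,0]},
    {"offset":[0,0,4],"rotation":[0,0,0]},
    {"offset":[0,0,4],"rotation":[0,0,0]},
    {"offset":[0,0,3],"rotation":[0,0,0]}
  ]
}}

```text
time: 4.88
tool_pos: [0.5172, 0.1893, 0.1332]
tool_rot: [3.142, 0.006, -2.894]
contact_force: [-13.4, -2.9, 41.4]
opening: 0.0003
```

Emit:
{"method": "apply_moves", "body": {
  "motion": [
    {"offset":[0,0,-10],"rotation":[0,0,0]},
    {"offset":[0,0,-30],"rotation":[0,0,0]},
    {"offset":[0,0,-40],"rotation":[0,0,0]},
    {"offset":[0,0,-40],"rotation":[0,0,0]},
    {"offset":[20,0,-20],"rotation":[0,0,0]},
    {"offset":[30,0,0],"rotation":[0,0,0]},
    {"offset":[0,0,0],"rotation":[0,0,0]}
  ]
}}

```text
time: 5.47
tool_pos: [0.4654, 0.1761, 0.2761]
tool_rot: [3.141, -0.002, -2.894]
contact_force: [-0.2, 0.3, -0.9]
opening: 0.0007
```

```bash
python3 -c "
from h import *
to(0.46,-0.13,0.29,np.pi-0.17)
p,C=wrist('w4')
im=cv2.imread('pics/w4.png')[130:270,170:380]; cv2.imwrite('pics/w4z.png',cv2.resize(cv2.convertScaleAbs(im,alpha=1.8),None,fx=3.8,fy=3.8,interpolation=cv2.INTER_CUBIC))
p=read_camera('scene'); cv2.imwrite('pics/s4.png',cv2.resize(cv2.convertScaleAbs(p['img'][200:300,300:420,::-1],alpha=1.8),None,fx=5,fy=5,interpolation=cv2.INTER_CUBIC))
"
```

```text
t 5.47 pos [0.4654 0.1761 0.2761] rot [ 3.141e+00 -2.000e-03 -2.894e+00] F [-0.2  0.3 -0.9] open 0.0007
offset mm [  80.1 -295.4  -13.9] len 306.4
rotvec [-0.     -0.0021  0.4172]
```

View pics/w4z.png

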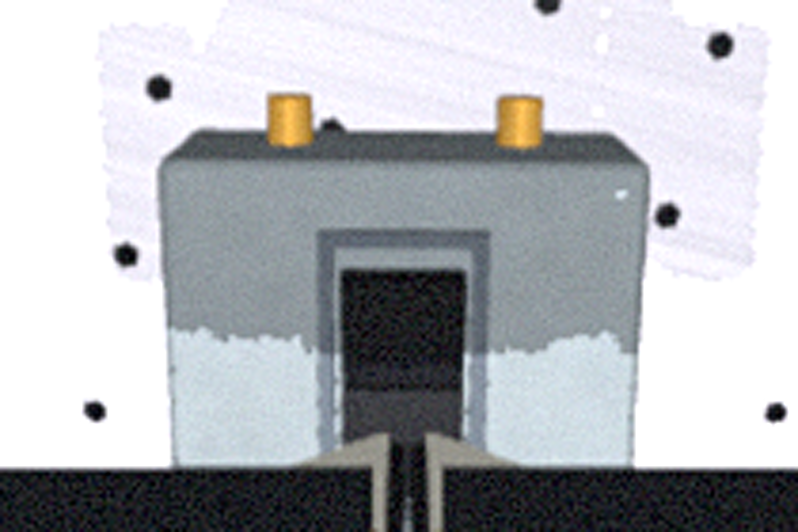

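View pics/s4.png

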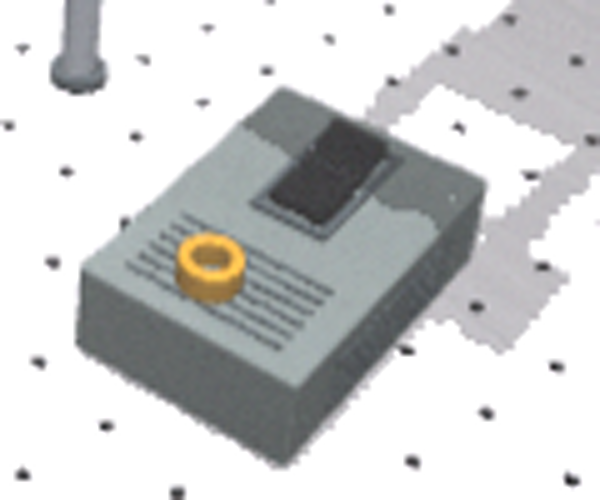

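```bash
python3 -c "
from h import *
f=lambda a,b,z:px('w4',170+a/3.8,130+b/3.8,z)
l,r=f(318,232,.063),f(490,232,.063); m=(l+r)/2; print(l,r)
ex=np.array([np.cos(.246),np.sin(.246),0]); h=m+ex*.038; h[2]=.068
for t in (0,.1,.2,.25,.3):
  P=h-ex*.03*np.cos(t)+[0,0,.03*np.sin(t)]; u=proj('w4',P); print(t,(u-[170,130])*3.8)
print('hinge',(proj('w4',h)-[170,130])*3.8)
to(0.50,-0.23,0.29,np.pi-0.17)
"
```

```text
[0.46556438 0.15491889 0.063     ] [0.45544226 0.19525757 0.063     ]
0 [404.02214677 269.1289789 ]
0.1 [404.027094   272.80357973]
0.2 [404.0322547 277.7427937]
0.25 [404.03489882 280.68051957]
0.3 [404.03757614 283.92488194]
hinge [404.03885512 387.49164704]
t 5.57 pos [0.4691 0.1767 0.2762] rot [ 3.141e+00  2.000e-03 -2.895e+00] F [0.4 0.7 0.1] open 0.0005
offset mm [  69.4 -401.9  -14.1] len 408.1
rotvec [0.0007 0.0022 0.4169]
```

```bash
python3 -c "
from h import *
a=cv2.imread('pics/scene1.png')[215:275,325:405]
p=read_camera('scene');b=p['img'][215:275,325:405,::-1]
im=np.vstack([a,b]); cv2.imwrite('pics/cmp.png',cv2.resize(cv2.convertScaleAbs(im,alpha=2.2),None,fx=5,fy=5,interpolation=cv2.INTER_CUBIC))
y=.246;ex=np.array([np.cos(y),np.sin(y),0]);ey=np.array([-np.sin(y),np.cos(y),0]);h=np.array([.515,.189,.068])-ex*.0184
def pj(P): c=p['R']@P+p['t'];q=p['camera_matrix']@c;return ((q[:2]/q[2]-[325,215])*5).round(0)
for n,t in(('off',0),('on',.3)):
  for s in(-1,1): print(n,s,'near',pj(h+ey*.015*s-ex*.03*np.cos(t)+[0,0,.03*np.sin(t)]),'hinge',pj(h+ey*.015*s),'far',pj(h+ey*.015*s+ex*.03*np.cos(.3-t)+[0,0,.03*np.sin(.3-t)]))
"
```

```text
off -1 near [208.  56.] hinge [177.  86.] far [148. 103.]
off 1 near [262.  81.] hinge [231. 112.] far [203. 130.]
on -1 near [209.  44.] hinge [177.  86.] far [145. 118.]
on 1 near [263.  69.] hinge [231. 112.] far [199. 145.]
```

View pics/cmp.png

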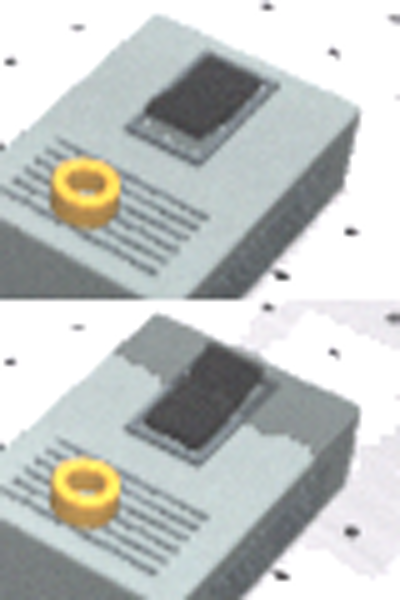

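The rocker is on: its near end has risen by the predicted 12 px and the far half is level. Next, the deck.

Emit:
{"method": "apply_moves", "body": {
  "motion": [
    {"offset":[0,0,0],"rotation":[0,0,0.105]},
    {"offset":[0,0,0],"rotation":[0,0,0.105]},
    {"offset":[0,0,0],"rotation":[0,0,0.105]},
    {"offset":[0,0,0],"rotation":[0,0,0.105]},
    {"offset":[0,0,0],"rotation":[0,0,0]}
  ]
}}

```text
time: 6.03
tool_pos: [0.473, 0.1772, 0.2711]
tool_rot: [-3.14, -0.004, 2.949]
contact_force: [-0.5, -0.5, -0.9]
opening: 0.0002
```

```bash
python3 -c "
from h import *
to(0.46,-0.215,0.29,np.pi-0.17)
"
```

```text
t 6.03 pos [0.473  0.1772 0.2711] rot [-3.14  -0.004  2.949] F [-0.5 -0.5 -0.9] open 0.0002
offset mm [ -62.3 -387.5  -18.6] len 392.9
rotvec [-0.0012 -0.0039 -0.0227]
```

Emit:
{"method": "apply_moves", "body": {
  "motion": [
    {"offset":[-6,-39,-2],"rotation":[0,0,-0.02]},
    {"offset":[-6,-39,-2],"rotation":[0,0,0]},
    {"offset":[-6,-39,-2],"rotation":[0,0,0]},
    {"offset":[-6,-39,-2],"rotation":[0,0,0]},
    {"offset":[-6,-39,-2],"rotation":[0,0,0]},
    {"offset":[-6,-39,-2],"rotation":[0,0,0]},
    {"offset":[-6,-39,-2],"rotation":[0,0,0]},
    {"offset":[-6,-39,-2],"rotation":[0,0,0]},
    {"offset":[-6,-39,-2],"rotation":[0,0,0]},
    {"offset":[-6,-39,-2],"rotation":[0,0,0]},
    {"offset":[0,0,0],"rotation":[0,0,0]},
    {"offset":[0,0,0],"rotation":[0,0,0]}
  ]
}}

```text
time: 7.03
tool_pos: [0.4775, -0.2363, 0.281]
tool_rot: [3.141, -0.014, 3.018]
contact_force: [-0.9, 1.0, -0.5]
opening: 0.0007
```

Emit:
{"method": "apply_moves", "body": {
  "motion": [
    {"offset":[0,0,0],"rotation":[0,0,0]},
    {"offset":[0,0,0],"rotation":[0,0,0]}
  ]
}}

```text
time: 7.2
tool_pos: [0.4777, -0.2363, 0.2794]
tool_rot: [3.139, -0.017, 3.021]
contact_force: [-0.4, -0.4, 0.5]
opening: 0.0002
```

```bash
python3 -c "
from h import *
to(0.46,-0.215,0.29,np.pi-0.17)
p,C=wrist('w5')
for q in ['plunger_top','bar_top','square_top','deck']: print(q,[(np.round(r['location'],4),round(r['score'],2)) for r in tip_of(q,p)[:2]])
im=cv2.imread('pics/w5.png')[100:270,140:410]; cv2.imwrite('pics/w5z.png',cv2.resize(cv2.convertScaleAbs(im,alpha=1.5),None,fx=2.9,fy=2.9,interpolation=cv2.INTER_CUBIC))
"
```

```text
t 7.2 pos [ 0.4777 -0.2363  0.2794] rot [ 3.139 -0.017  3.021] F [-0.4 -0.4  0.5] open 0.0002
offset mm [ 20.3  19.1 -10.2] len 29.7
rotvec [ 0.0021 -0.0167  0.049 ]
plunger_top [(array([ 0.5195, -0.287 ,  0.0682]), 0.76)]
bar_top []
square_top [(array([ 0.5437, -0.1513,  0.0554]), 0.57)]
deck []
```

View pics/w5z.png

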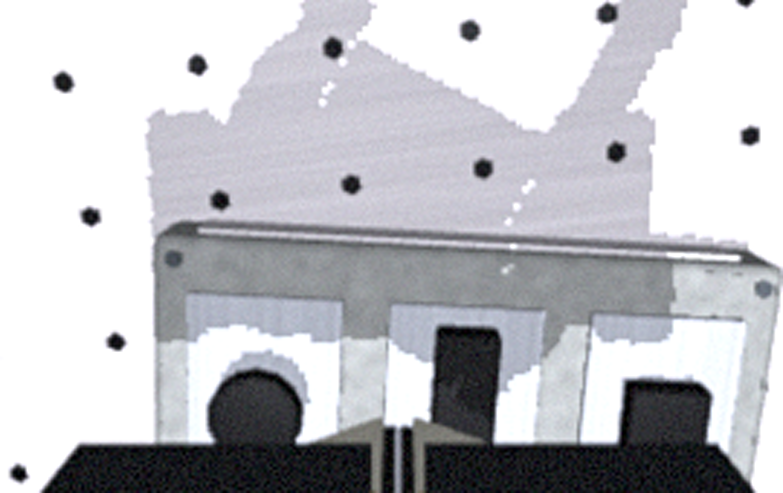

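```bash
python3 -c "
from h import *
f=lambda a,b,z:px('w5',140+a/2.9,100+b/2.9,z)
P=[f(188,294,.044),f(343,300,.044),f(390,304,.044),f(546,311,.044),f(594,315,.044),f(745,319,.044)]
d=P[5]-P[0]; y=np.arctan2(-d[0],d[1]); print('yaw',y, [np.linalg.norm(P[i+1]-P[i]).round(4) for i in range(5)])
ex=np.array([np.cos(y),np.sin(y),0])
for i,n in ((0,'pl'),(2,'bar'),(4,'sq')): print(n,(P[i]+P[i+1])/2+ex*.036)
b=[f(437,328,.058),f(498,331,.058)]; print('bar top',sum(b)/2+ex*.030,np.linalg.norm(b[1]-b[0]))
print('plunger',f(255,416,.07),np.linalg.norm(f(208,416,.07)-f(302,416,.07)), 'top edge',f(255,369,.07)+ex*.016)
to(.516,-.288,.20,np.pi+y)
"
```

```text
yaw -0.16910681456870935 [np.float64(0.0531), np.float64(0.0162), np.float64(0.0538), np.float64(0.0167), np.float64(0.0523)]
pl [ 0.51553376 -0.28667178  0.044     ]
bar [ 0.52774108 -0.21813856  0.044     ]
sq [ 0.53963138 -0.14946358  0.044     ]
bar top [ 0.52566135 -0.21875413  0.058     ] 0.020261563561968204
plunger [ 0.51328894 -0.2860338   0.07      ] 0.030626849866670556 top edge [ 0.51319646 -0.28619094  0.07      ]
t 7.45 pos [ 0.4778 -0.2359  0.2803] rot [ 3.14  -0.015  3.021] F [0.6 0.1 0.3] open 0.0004
offset mm [-45.4 -47.2  79.5] len 103.0
rotvec [ 0.0013 -0.0154  0.0483]
```

Emit:
{"method": "apply_moves", "body": {
  "motion": [
    {"offset":[0,0,0],"rotation":[0,-0.015,0.05]},
    {"offset":[-22,-23,0],"rotation":[0,0,0]},
    {"offset":[-23,-24,0],"rotation":[0,0,0]},
    {"offset":[0,0,35],"rotation":[0,0,0]},
    {"offset":[0,0,35],"rotation":[0,0,0]},
    {"offset":[0,0,20],"rotation":[0,0,0]},
    {"offset":[0,0,0],"rotation":[0,0,0]},
    {"offset":[0,0,0],"rotation":[0,0,0]}
  ]
}}

```text
time: 8.12
tool_pos: [0.5185, -0.2868, 0.1911]
tool_rot: [-3.14, 0.007, 2.979]
contact_force: [-0.4, -0.3, 1.5]
opening: 0.0002
```

```bash
python3 -c "
from h import *
to(.515,-.2865,.15,np.pi-.169)
"
```

```text
t 8.12 pos [ 0.5185 -0.2868  0.1911] rot [-3.14   0.007  2.979] F [-0.4 -0.3  1.5] open 0.0002
offset mm [ 3.8 -0.2 41.1] len 41.3
rotvec [-0.0019  0.0074  0.0063]
```

Emit:
{"method": "apply_moves", "body": {
  "motion": [
    {"offset":[3,0,15],"rotation":[0,0.007,0.006]},
    {"offset":[0,0,20],"rotation":[0,0,0]},
    {"offset":[0,0,8],"rotation":[0,0,0]},
    {"offset":[0,0,0],"rotation":[0,0,0]}
  ]
}}

```text
time: 8.45
tool_pos: [0.5184, -0.2863, 0.1538]
tool_rot: [-3.135, 0.009, 2.976]
contact_force: [0.1, 0.1, -0.0]
opening: 0.0002
```

```bash
python3 -c "
from h import *
to(.515,-.2865,.126,np.pi-.169)
wrist('w6')
p=read_camera('scene'); cv2.imwrite('pics/s6.png',cv2.resize(p['img'][140:220,210:310,::-1],None,fx=6,fy=6,interpolation=cv2.INTER_CUBIC))
"
```

```text
t 8.45 pos [ 0.5184 -0.2863  0.1538] rot [-3.135  0.009  2.976] F [ 0.1  0.1 -0. ] open 0.0002
offset mm [ 3.6 -0.6 27.7] len 28.0
rotvec [-0.0062  0.0088  0.0031]
```

View pics/w6.png

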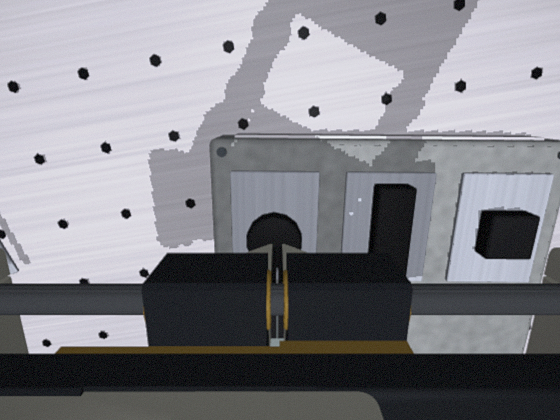

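View pics/s6.png

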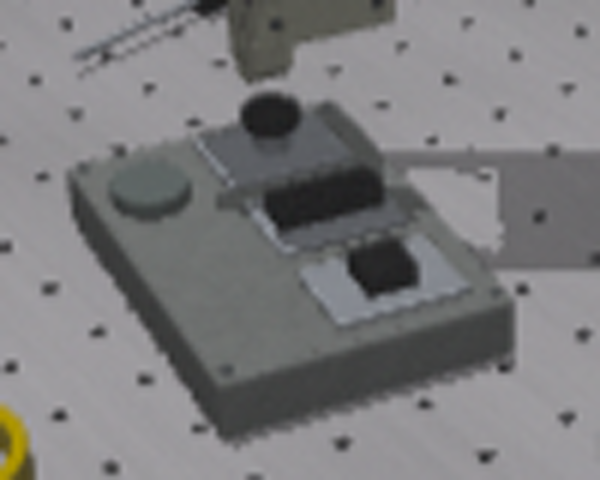

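The plunger head is centred below the tip, at u≈274 against 276. Pressing.

Emit:
{"method": "apply_moves", "body": {
  "motion": [
    {"offset":[4,-1,5],"rotation":[0,0.009,0]},
    {"offset":[0,0,8],"rotation":[0,0,0]},
    {"offset":[0,0,6],"rotation":[0,0,0]},
    {"offset":[0,0,4],"rotation":[0,0,0]}
  ]
}}

```text
time: 8.88
tool_pos: [0.5164, -0.2886, 0.1354]
tool_rot: [-3.13, 0.009, 2.976]
contact_force: [0.3, 0.3, 3.0]
opening: 0.0003
```

Emit:
{"method": "apply_moves", "body": {
  "motion": [
    {"offset":[0,0,4],"rotation":[0,0,0]},
    {"offset":[0,0,4],"rotation":[0,0,0]},
    {"offset":[0,0,3],"rotation":[0,0,0]}
  ]
}}

```text
time: 9.13
tool_pos: [0.5167, -0.2888, 0.125]
tool_rot: [-3.13, 0.009, 2.976]
contact_force: [-9.6, 5.8, 36.0]
opening: 0.0003
```

Emit:
{"method": "apply_moves", "body": {
  "motion": [
    {"offset":[0,0,-8],"rotation":[0,0,0]},
    {"offset":[0,0,-15],"rotation":[0,0,0]},
    {"offset":[0,0,-15],"rotation":[-0.011,0,0]},
    {"offset":[0,0,0],"rotation":[0,0,0]},
    {"offset":[0,0,0],"rotation":[0,0,0]}
  ]
}}

```text
time: 9.55
tool_pos: [0.5163, -0.2883, 0.1627]
tool_rot: [3.142, 0.008, 2.976]
contact_force: [-0.8, -0.2, -0.0]
opening: 0.0005
```

```bash
python3 -c "
from h import *
to(.5265,-.2185,.15,np.pi-.169)
p=read_camera('scene'); cv2.imwrite('pics/s7.png',cv2.resize(p['img'][140:220,210:310,::-1],None,fx=6,fy=6,interpolation=cv2.INTER_CUBIC))
for q in ['plunger_top','bar_top']: print(q,[(np.round(r['location'],4),round(r['score'],2)) for r in tip_of(q,p)[:2]])
"
```

```text
t 9.55 pos [ 0.5163 -0.2883  0.1627] rot [3.142 0.008 2.976] F [-0.8 -0.2 -0. ] open 0.0005
offset mm [ 1.5 70.5 12.7] len 71.7
rotvec [0.     0.0084 0.0033]
plunger_top [(array([ 0.7752, -0.1869,  0.0028]), 0.55), (array([ 0.5195, -0.2867,  0.0586]), 0.48)]
bar_top [(array([ 0.5239, -0.2242,  0.0601]), 0.62)]
```

View pics/s7.png

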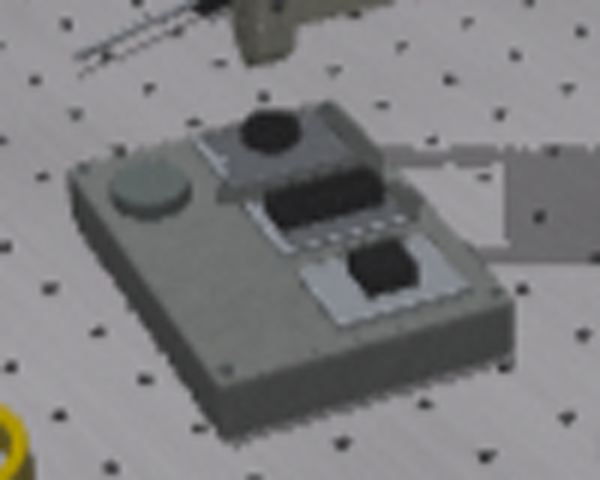

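The plunger stays down: the head dropped about 16 zoomed px, which matches 10 mm. Now the bar.

Emit:
{"method": "apply_moves", "body": {
  "motion": [
    {"offset":[1,24,0],"rotation":[0,0.008,0.003]},
    {"offset":[0,24,0],"rotation":[0,0,0]},
    {"offset":[0,20,0],"rotation":[0,0,0]},
    {"offset":[0,0,0],"rotation":[0,0,0]},
    {"offset":[0,0,0],"rotation":[0,0,0]}
  ]
}}

```text
time: 10.12
tool_pos: [0.5251, -0.2189, 0.1572]
tool_rot: [3.14, -0.007, 2.971]
contact_force: [0.0, 0.3, -0.4]
opening: 0.0005
```

```bash
python3 -c "
from h import *
to(.5265,-.2185,.13,np.pi-.169)
wrist('w8')
"
```

```text
t 10.12 pos [ 0.5251 -0.2189  0.1572] rot [ 3.14  -0.007  2.971] F [ 0.   0.3 -0.4] open 0.0005
offset mm [-1.5  0.6 27.2] len 27.2
rotvec [ 0.0018 -0.0074 -0.0019]
```

View pics/w8.png

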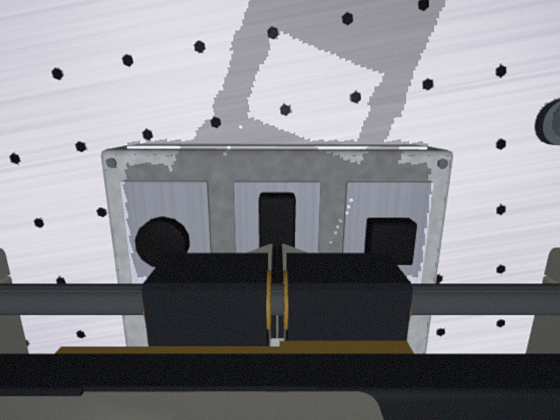

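Centred on the bar at u≈277. Pressing.

Emit:
{"method": "apply_moves", "body": {
  "motion": [
    {"offset":[-1,0,10],"rotation":[0,-0.007,0]},
    {"offset":[0,0,10],"rotation":[0,0,0]},
    {"offset":[0,0,8],"rotation":[0,0,0]},
    {"offset":[0,0,4],"rotation":[0,0,0]}
  ]
}}

```text
time: 10.5
tool_pos: [0.5258, -0.2222, 0.1232]
tool_rot: [3.141, 0.001, 2.968]
contact_force: [0.2, 0.6, 0.9]
opening: 0.0003
```

Emit:
{"method": "apply_moves", "body": {
  "motion": [
    {"offset":[0,0,3],"rotation":[0,0,0]},
    {"offset":[0,0,3],"rotation":[0,0,0]},
    {"offset":[0,0,2],"rotation":[0,0,0]}
  ]
}}

```text
time: 10.75
tool_pos: [0.5259, -0.2227, 0.1172]
tool_rot: [3.14, 0.001, 2.967]
contact_force: [-8.3, 5.2, 30.0]
opening: 0.0001
```

At the stop with 30 N. Holding there.

Emit:
{"method": "apply_moves", "body": {
  "motion": [
    {"offset":[0,0,1],"rotation":[0,0,0]},
    {"offset":[0,0,1],"rotation":[0,0,0]},
    {"offset":[0,0,1],"rotation":[0,0,0]},
    {"offset":[0,0,1],"rotation":[0,0,0]},
    {"offset":[0,0,1],"rotation":[0,0,0]},
    {"offset":[0,0,1],"rotation":[0,0,0]},
    {"offset":[0,0,1],"rotation":[0,0,0]},
    {"offset":[0,0,1],"rotation":[0,0,0]}
  ]
}}

```text
time: 11.42
tool_pos: [0.5256, -0.2225, 0.1177]
tool_rot: [3.14, 0.004, 2.966]
contact_force: [-3.2, 3.4, 9.7]
opening: 0.0007
```

Still on the stop after about 0.7 s, with 9.7 N against a 5 N spring. Releasing.

Emit:
{"method": "apply_moves", "body": {
  "motion": [
    {"offset":[0,0,-6],"rotation":[0,0,0]},
    {"offset":[0,0,-20],"rotation":[0,0,0]},
    {"offset":[0,0,-40],"rotation":[0,0,0]},
    {"offset":[0,0,-40],"rotation":[0,0,0]},
    {"offset":[0,0,-40],"rotation":[0,0,0]},
    {"offset":[20,0,0],"rotation":[0,0,0]},
    {"offset":[30,0,0],"rotation":[0,0,0]},
    {"offset":[0,0,0],"rotation":[0,0,0]},
    {"offset":[0,0,0],"rotation":[0,0,0]}
  ]
}}

```text
time: 12.17
tool_pos: [0.4743, -0.2162, 0.2732]
tool_rot: [-3.14, 0.006, 2.965]
contact_force: [-0.5, 0.1, -0.4]
opening: 0.0004
```

```bash
python3 -c "
from h import *
to(.5265,-.2185,.3)
p=read_camera('scene'); a=p['img'][140:220,210:310,::-1]; b=p['img'][200:280,310:410,::-1]
cv2.imwrite('pics/s9.png',cv2.resize(np.vstack([a,b]),None,fx=3.7,fy=3.7,interpolation=cv2.INTER_CUBIC)); cv2.imwrite('pics/s9f.png',p['img'][:,:,::-1])
for q in ['plunger_top','bar_top','rocker_pad','lens_cap','spacer','post']: print(q,[(np.round(r['location'],4),round(r['score'],2)) for r in tip_of(q,p)[:2]])
"
```

```text
t 12.17 pos [ 0.4743 -0.2162  0.2732] rot [-3.14   0.006  2.965] F [-0.5  0.1 -0.4] open 0.0004
offset mm [-51.9   6.9 -26.5] len 58.7
plunger_top [(array([ 0.5175, -0.2886,  0.0593]), 0.6)]
bar_top [(array([ 0.5238, -0.2236,  0.0585]), 0.68), (array([0.5573, 0.4602, 0.0041]), 0.33)]
rocker_pad [(array([0.5159, 0.1879, 0.0675]), 0.66), (array([6.83e-01, 1.50e-03, 1.00e-04]), 0.59)]
lens_cap [(array([0.5935, 0.1969, 0.0616]), 0.63), (array([ 0.5937, -0.2892,  0.0407]), 0.48)]
spacer [(array([0.5914, 0.2007, 0.0583]), 0.69)]
post [(array([ 0.4897, -0.011 ,  0.0016]), 0.71)]
```

View pics/s9.png

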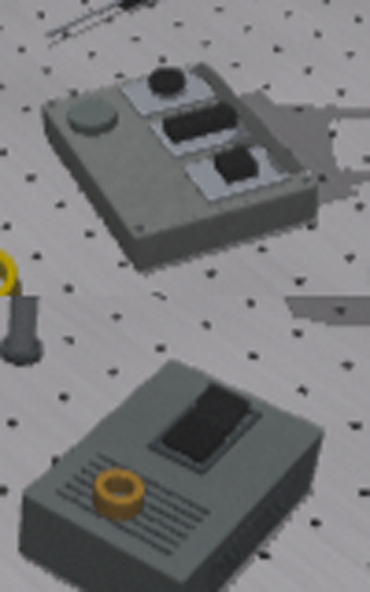

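View pics/s9f.png

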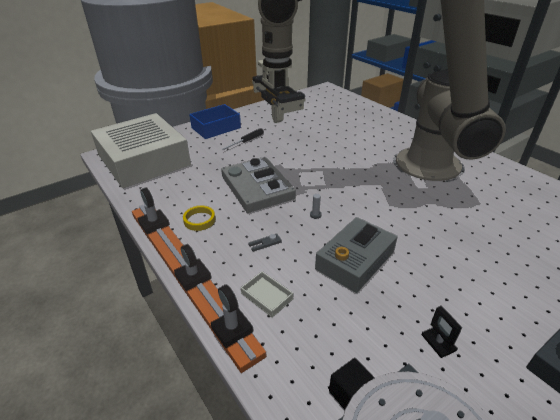

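The rocker is on, with its pad at 67.5 mm. The plunger is down at 59.3 mm, the bar is back up at 58.5 mm, and the loose things haven't moved.

```bash
python3 -c "
from cell import *
print(hand_in())"
```

```text
the job is handed in; nothing more can be done
None
```

I pressed the three controls in the order asked with the closed fingertips, then lifted clear and handed the job in at about 12 s. `hand_in()` gives no verdict.

| Control | At the stop | Final camera check | Nominal |
|---|---|---|---|
| Rocker | 41 N, tip at about 67 mm | on, pad at 67.5 mm | 68 mm |
| Plunger | 36 N, tip at about 59 mm | stayed in, top at 59.3 mm | 60 mm |
| Bar key | 30 N, held for about 0.7 s, 9.7 N at the end of the hold | back up, top at 58.5 mm | 58 mm |

- **Other things:** the tip never went down near the square key. The spacer, post and lens cap measured where they began, within the network's accuracy. The other loose things look unmoved in the last scene picture.
- **Disagreements along the way:**
  - One rocker check from a wrist picture was ambiguous, because the arm was still settling and the paddle's end face was in view. The before/after scene pictures and the final pad height settled it as on.
  - I once gave a small turn the wrong sign in free air above the supply and corrected it before pressing.
  - On the bar the tip sat about 4 mm off its centre line, still on the 22 mm key.

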